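# Fetch the lid, shut the ink case and latch it

### The arm

A 7-joint arm with a two-finger parallel gripper is mounted at the origin on the work surface. World frame = base frame: x ahead of the robot, y to its left, z up, the work surface at z = 0. Lengths are in m, angles in rad, forces in N, time in s.
With the tool pointing down it reaches from about 0.4 to 0.875 m from the base axis. Payload 19.3 kg.
Tool frame: the origin (TCP) lies where the fingers leave the gripper's body, on its centre line; the fingertips stand bot.tip_reach ahead of it and the grasp point (between the pads) lies 54 mm ahead of it (bot.tip_reach is the distance from the TCP to the fingertips, in m); z points along the fingers, y is the line along which they close (so a half turn about z gives the same grasp; the last joint's range is limited). The gripper opens to 85 mm and grips with 20 to 120 N. Pads are 22 mm wide; open, the fingers measure 114 mm over their backs; the gripper's body (76 mm by 85 mm) begins 54 mm behind the grasp point. The pads swing forward as they close: fully open they stand 13 mm farther back than shut.
Start: joints at [1.176, 0.521, -0.036, 1.599, 0.021, 1.021, -0.113], TCP at [0.199, -0.592, 0.304] pointing down, gripper open.
Joint ranges: [-2.91, 2.91], [-0.3, 2.13], [-1.5, 1.42], [0.17, 2.43], [-1.26, 4.41], [0.16, 1.93], [-2.52, 2.52]. Speed limits (rad/s): [1.89, 1.89, 2.39, 2.39, 3.01, 3.01, 3.01].

### API

Orientations are given as [roll, pitch, yaw] about the fixed x, y, z axes, in that order (R = Rz(yaw) Ry(pitch) Rx(roll)).
In Python, from workcell import bot gives the robot as it stands. The module is installed in compiled form; this text tells all that it offers.
- The arm moves only by the shell command python3 -m jog 'ROWS' [FORCE]. ROWS is JSON, a list that holds one entry, the list of rows, each a list of 7 numbers: the shift along the tool's x, y, z in mm, then the turn, a rotation vector about the tool's x, y, z in rad, then the opening, from 0 (shut) to 1 (fully open). In form: [[[tx, ty, tz, wx, wy, wz, fingers], ...]]. A call has 1 to 5 rows; each row shifts and turns the commanded pose from where the row before left it, along the tool's axes as they then stand; what a row does not reach is not made up. A row lasts 1/10 s, in which the tool goes at most 50 mm and 8.59 degrees, less where a joint would pass 70% of its speed; a pose out of reach is approached as far as the arm can. A call is refused whole if a number of a shift passes 50 or a number of a turn 0.15, either way. A call with a gripper value outside its range is refused whole. The fingers move at their own pace and stop on an object; FORCE is the grip in N (left out, the last holds). Time passes only in rows, so rows that do not move let the fingers close. It gives the time, the measured TCP pose, the force, the opening and the grip force at its end, in the units of the state.
- bot.observe(): the state, without advancing time (a new reading comes with each control period).
- bot.grab_frame(name): name is "scene" or "top" or "wrist"; returns a dict with "img" (480x640x3 uint8, red, green, blue), "intrinsics" (3x3 intrinsics, pixels), "R" (3x3) and "t" (3): a world point X has camera coordinates R X + t; the wrist camera has in their place "tool_from_camera" (4x4, takes a point from camera to tool coordinates, whose origin is the TCP and whose axes are the flange's). Camera axes: x right, y down, z forward; pixel columns grow to the right and rows downward; lengths in m; the calibration is good to about 2 mm. A picture is of the moment at which its call begins: read the wrist's pose just before it. There is no depth.
- bot.job_done(): hands the job in; it is judged then, once.
Trained networks look in a picture, given as the dict that the camera call returned (one of the last four; its "shot" number tells which), for a name from the list of things; names that differ only in an ending like _2 or _b are one class to them, and where a whole thing is asked for, a point or a joint stands for the part that bears it (a point fixed in the world has none). Each returns a list of dicts, best first, with "conf" (0 to 1); they miss things now and then, are a little off and sometimes report something else, mostly with a low value. They report only what shows in the picture. A call takes as long as a camera call. They do not tell look-alikes from the thing itself.
- bot.trace(query, picture): "region" (480x640 bool, what is visible of it).
- bot.spot_point(query, picture): "xyz" ([x, y, z] in m, in world coordinates, good to about 4 mm: a listed point, or the origin of a listed thing).
The state is a dict: "clock": time; "qpos": joint angles; "qd": joint speeds; "joint_efforts": joint torques, N m; "position": TCP position; "tool_rot": TCP orientation; "force": force on the tool from outside, world axes, zero at the start; "moment": the same for the moment, N m; "grip_width": finger opening in m; "finger_force": force on a finger pad.
Only numpy, scipy, OpenCV 4.12 (cv2) and the standard library are available. Lean on these libraries where they do the work, as an engineer would, in place of code of your own. Each camera call takes 0.05 s, during which the arm holds its last target. There are 200 camera calls.

### The job

Shut the wooden ink case: take the keeper (the upturned steel lip) of its lid, draw the lid out from under the riser until its handle is clear, let go, then lift it by its handle and seat it squarely on the case with the keeper at the latch end, while the lever is still up. Hook the wire claw over the keeper with the lever still raised and leave it hooked for a moment, then swing the lever down over centre until it is fully home against the case, and let go. Leave the other lid, the stones, jars, bottles, palette and brush pot where they are.

Things in the scene. Friction and masses are not known exactly. Their poses are not given: they have to be found in the camera images.
- case: Open wooden case, 150 long (its x) x 100 wide (y) x 95 mm high, walls 8 mm, fixed to the table where it stands. Origin: centre of its underside, z up. The steel draw latch is in the middle of its -x end face. Its opening is 134 x 84 mm.
- latch_pivot (a point): Lever pivot of the latch, on the case: 16 mm out from its -x end face, 72 mm above the table, y = 0. The pivot's axis lies along the case's y.
- lever (a joint): Angle of the latch lever (rad): a steel bar 60 mm long from the pivot, 24 mm wide, 6 mm thick. 0 = hanging straight down along the case's end; pi/2 = level, pointing straight out from the case (its -x); larger = pointing out and up. Range -0.175 (fully home, past centre) to 2.18. It starts raised at 1.75 to 2.05; stiff pivot (0.08 N m), so it stays where it is left, until the claw's pull takes it.
- lever_end (a point): The lever's free end, 60 mm from the pivot.
- claw (a joint): Angle (rad) of the wire claw relative to the lever, about a second pin through the lever 22 mm from the pivot. 0 = claw along the lever, pointing to the lever's free end; growing = swinging up off the raised lever and over towards the case. Range 0 to 3.58; loose pin: the claw falls by its weight: it starts lying along the raised lever (0), and once swung past upright it falls inwards on the lid.
- claw_bar (a point): Middle of the claw's cross-bar. The claw is a U of 6 mm steel wire: two arms 48 mm apart (centres), one each side of the lever, joined at the end by this straight bar, 53.5 mm from the claw's pin (the bar thus overhangs the end of the lever by 15 mm when it lies along it). Hooked, the bar lies on the lid's steel tab, behind the upturned lip.
- claw_spring (a joint): Stretch of the springy claw along its arms (m), 0 to 0.009, 3 N per mm; 0 when loose, about 0.004 when the latch is home with the claw hooked (some 13 N). Pressing the lever home takes under 5 N at its end.
- lid: The case's lid, 0.4 to 0.65 kg: wooden plate 150 (x) x 100 (y) x 10 mm over a 128 x 78 x 12 mm plug (3 mm play each side in the case; lower 6 mm stepped in 3 mm more). Origin: centre of the plug's underside, z up; plate at z 12 to 22 mm. Lies in a riser bay, 45 to 60 mm of its keeper end (-x) sticking out. Seated: origin 83 mm above the case's, axes along the case's, keeper at the latch.
- keeper (a point): Top middle of the keeper's lip: a steel tab 30 mm wide (y) and as thick as the plate sticks 18 mm out of the lid's -x edge and ends in an upturned lip 6 mm thick (x), 30 mm wide, rising 12 mm above the plate's top. Lip centre at x = -90 mm, top 34 mm above the lid's origin. Can be pinched across its 6 mm from above.
- handle (a point): Middle of the lid's bridge handle: wooden bar 70 mm long along the lid's y, 12 mm thick (x), 24 mm high (38 to 62 mm above the lid's origin), centred 50 mm above the lid's origin, over the lid's middle; 16 mm of free space between it and the plate, posts at y = +-29 mm.
- riser: Fixed wooden riser shelf, 160 deep (its x) x 290 wide (y) x 84 mm high, board 14 mm thick, 10 mm uprights at y = -140, 0, 140 mm making two bays; origin: centre of its underside. The lids lie in its bays and stick out of its -x front edge (x = -80 mm). A lid must be wholly out (its middle 75 mm past that edge) before it can be lifted straight up.
- spare_lid: Lid of another box, in the riser's other bay: same plate and plug, but no keeper, and a round knob. Leave alone. Origin as the lid's.
- stone_a: Grey marble paperweight, 155 (x) x 40 x 28 mm, near the robot. Leave alone. Origin: centre of underside.
- stone_b: Like stone_a, beside the case on the robot's side. Leave alone.
- ink_bottle: Dark ink bottle, 48 mm across, 62 mm high, on top of the riser. Leave alone. Origin: centre of underside.
- water_jar: Amber glass jar, 68 mm across, 105 mm high, beside the case on the far side. Leave alone. Origin: centre of underside.
- palette: White china plate, 150 mm across, 18 mm high, near the robot. Leave alone. Origin: centre of underside.
- brush_pot: White pot with brushes, 84 mm across, 270 mm high, right of the riser. Leave alone. Origin: centre of underside.
Things that resemble listed ones, but are neither listed nor needed, are in the scene too. What is shaped like the lid but purple is not meant.

How it is judged:
By the outcome, as a careful person would: the job done as asked, in the order asked, and still so for the second after the job is handed in, with the robot touching nothing.
It also fails if it takes over 67 s, if anything falls off the work surface, if the arm or the gripper's body presses on something with over 40 N, if the wrist force passes 120 N, or if a joint passes its speed limit or range.

## Working session

There is one attempt and no reset: what is moved stays moved. The work goes in short steps, Python scripts to look and compute and a shell command to move; the robot and the scene stay as the last step left them, time stands still between calls to the robot, and variables do not carry over. Pictures are saved under pics/ and viewed, at most 13 in all, crops included, and the job is handed in when it is done.

```bash
mkdir -p pics; cat > h.py <<'E'
import numpy as np,cv2
from workcell import bot
def save(p,n): cv2.imwrite('pics/'+n,p['img'][:,:,::-1])
def pts(p,names):
    for n in names:
        try:
            for d in bot.spot_point(n,p)[:3]: print(n,np.round(d['xyz'],4),round(d['conf'],2))
        except Exception as e: print(n,e)
def proj(p,X):
    c=p['R']@np.array(X)+p['t']; u=p['intrinsics']@c; return (u[:2]/u[2]).round(0)
E
python3 - <<'E'
from h import *
for c in ('scene','top'):
    p=bot.grab_frame(c); save(p,c+'0.png'); print(c, p['R'].round(2).tolist(),p['t'])
    pts(p,['case','latch_pivot','lever_end','claw_bar','lid','keeper','handle','riser','spare_lid','stone_a','water_jar','palette','brush_pot'])
s=bot.observe(); print({k:np.round(v,3).tolist() for k,v in s.items()}, bot.tip_reach)
E
```

```text
scene [[0.84, 0.54, 0.01], [0.41, -0.63, -0.66], [-0.35, 0.56, -0.75]] [-0.40388656 -0.19778616  1.22241564]
case [0.5401 0.2086 0.001 ] 0.56
latch_pivot [0.5161 0.1265 0.0704] 0.7
latch_pivot [0.5042 0.0686 0.0968] 0.47
lever_end [0.5041 0.069  0.0956] 0.51
lever_end [ 0.7155 -0.22    0.0819] 0.46
claw_bar [0.4962 0.0577 0.0983] 0.65
lid [ 0.3947 -0.4546  0.0027] 0.77
keeper [ 0.5588 -0.3009  0.0353] 0.7
keeper [ 0.302  -0.4697  0.0357] 0.66
handle [0.5155 0.1233 0.0708] 0.71
handle [ 0.3941 -0.4574  0.0493] 0.6
riser [ 7.104e-01 -2.211e-01  4.000e-04] 0.68
stone_a [0.4496 0.2312 0.0006] 0.7
stone_a [ 3.455e-01 -1.651e-01 -2.000e-04] 0.58
stone_a [ 0.5395  0.2094 -0.0009] 0.18
water_jar [ 0.6512  0.1513 -0.0038] 0.97
palette [ 0.3741  0.0297 -0.0025] 0.67
brush_pot [ 0.5699 -0.4685 -0.0009] 0.98
top [[0.02, -1.0, 0.01], [-0.99, -0.02, -0.17], [0.17, -0.01, -0.99]] [-0.08493022  0.5445859   1.20172863]
latch_pivot [0.5205 0.1267 0.0697] 0.61
latch_pivot [ 0.6509 -0.3018  0.0488] 0.22
lever_end [0.5024 0.071  0.0948] 0.68
claw_bar [0.5003 0.0572 0.1003] 0.61
claw_bar [6.496e-01 1.521e
[... 312 characters left out ...]
1
riser [ 0.7045 -0.2212  0.0014] 0.66
spare_lid [ 0.6493 -0.1599 -0.0048] 0.76
stone_a [0.4482 0.2338 0.0028] 0.96
stone_a [ 0.5685 -0.4703 -0.0016] 0.7
stone_a [ 0.3457 -0.1624 -0.    ] 0.57
water_jar [ 0.6515  0.1523 -0.0021] 0.77
palette [0.374  0.0348 0.0018] 0.86
brush_pot [ 0.5721 -0.4746  0.0006] 0.85
{'clock': 1.4, 'qpos': [1.176, 0.521, -0.036, 1.599, 0.021, 1.021, -0.113], 'qd': [0.0, -0.002, -0.0, -0.001, -0.001, -0.0, -0.001], 'joint_efforts': [-0.001, -92.684, 1.978, -37.024, 0.018, 0.002, 0.0], 'position': [0.199, -0.592, 0.304], 'tool_rot': [-3.142, 0.0, 0.325], 'force': [0.065, 0.267, 0.522], 'moment': [-0.007, -0.009, 0.001], 'finger_force': 0.0, 'grip_width': 0.085} 0.0726
```

View pics/top0.png

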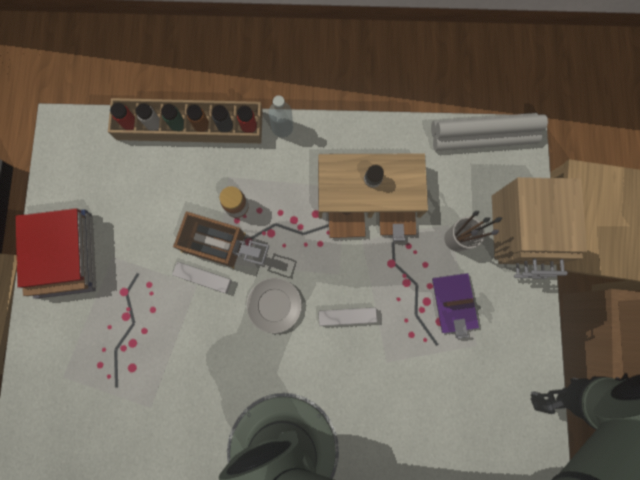

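View pics/scene0.png

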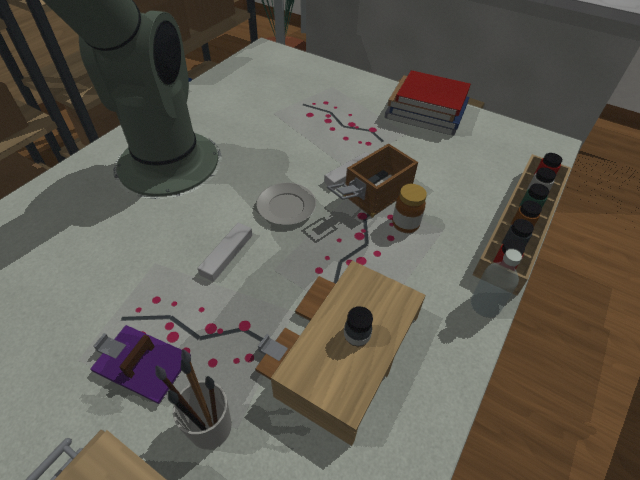

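Candidates for the lid: wooden lid with steel keeper at top-image (398,232), the spare lid without a keeper at (347,225), and the purple decoy at (456,300), keeper (460,326). I choose (398,232). The case is at (208,240), with its latch at (250,250) facing -y. I'll check the choice in one crop and get the case and riser yaw from the outlines.

```bash
cat >> h.py <<'E'
def onplane(p,uv,z):
    d=np.linalg.inv(p['intrinsics'])@np.array([uv[0],uv[1],1.]); d=p['R'].T@d; c=-p['R'].T@p['t']
    return c+d*(z-c[2])/d[2]
def wrist():
    from scipy.spatial.transform import Rotation as Ro
    s=bot.observe(); p=bot.grab_frame('wrist')
    T=np.eye(4); T[:3,:3]=Ro.from_euler('xyz',s['tool_rot']).as_matrix(); T[:3,3]=s['position']
    W=np.linalg.inv(T@p['tool_from_camera']); p['R']=W[:3,:3]; p['t']=W[:3,3]; return p
E
python3 - <<'E'
from h import *
p=bot.grab_frame('top')
a=cv2.resize(p['img'][200:260,310:440],None,fx=6,fy=6,interpolation=2)[:280,:760]
b=cv2.resize(p['img'][205:280,165:305],None,fx=5,fy=5,interpolation=2)[:310,:760]
o=np.zeros((590,780,3),np.uint8); o[:a.shape[0],:a.shape[1]]=a; o[280:280+b.shape[0],:b.shape[1]]=b
save({'img':o},'crop1.png')
for n,z in(('case',.095),('riser',.084)):
    for d in bot.trace(n,p)[:2]:
        m=d['region'].astype(np.uint8); ys,xs=np.nonzero(m)
        P=np.array([onplane(p,(x,y),z)[:2] for x,y in zip(xs,ys)],np.float32)*1000
        print(n,d['conf'],m.sum(),xs.mean(),ys.mean(),cv2.minAreaRect(P))
E
```

```text
case 0.59 2806 212.62580185317177 239.65074839629366 ((528.8258666992188, 171.4415740966797), (237.2265625, 107.13302612304688), 73.92294311523438)
riser 0.61 6086 371.66266841932304 183.26947091685835 ((695.9469604492188, -219.4442596435547), (177.53475952148438, 292.7812805175781), 1.4384934902191162)
```

View pics/crop1.png

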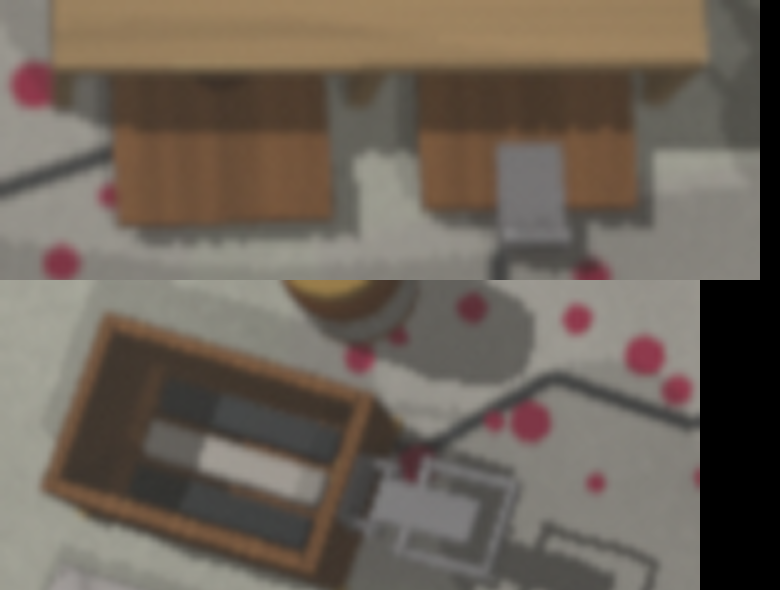

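```bash
python3 - <<'E'
from h import *
p=bot.grab_frame('top')
b=lambda x,y:(165+x/5-.4,205+(y-280)/5-.4); a=lambda x,y:(310+x/6-.4,200+y/6-.4)
C=[onplane(p,b(*q),.095)[:2] for q in((107,315),(374,397),(308,572),(42,490))]
C=np.array(C);print(C.round(4),C.mean(0)); d=(C[0]+C[3]-C[1]-C[2])/2; print('len',np.linalg.norm(d),'yaw',np.arctan2(d[1],d[0])); w=(C[0]+C[1]-C[2]-C[3])/2; print(np.linalg.norm(w),np.arctan2(w[1],w[0])-np.pi/2)
for q,z in(((422,210),.022),((637,208),.022),((52,68),.084),((707,65),.084),((502,240),.034),((567,240),.034)): print(onplane(p,a(*q),z).round(4))
E
python3 -m jog '[[[0,0,0,0,0,0.15,0.5],[0,0,0,0,0,0.0,0.5]]]'
```

```text
[[0.6077 0.2677]
 [0.5672 0.1262]
 [0.4749 0.1555]
 [0.5144 0.2947]] [0.54105563 0.2110368 ]
len 0.14588517982331117 yaw 1.2934382658531978
0.09697760622468936 -1.8658630249493071
[ 0.5721 -0.2506  0.022 ]
[ 0.5753 -0.3499  0.022 ]
[ 0.6203 -0.0781  0.084 ]
[ 0.6285 -0.3678  0.084 ]
[ 0.5567 -0.2853  0.034 ]
[ 0.5574 -0.3149  0.034 ]
clock: 1.8
position: [0.1994, -0.5923, 0.3039]
tool_rot: [3.142, 0.0, 0.172]
force: [-0.2, 0.2, -0.1]
grip_width: 0.0589
finger_force: 0.0
```

```bash
cat >> h.py <<'E'
def delta(x,y,z):
    from scipy.spatial.transform import Rotation as Ro
    s=bot.observe(); R=Ro.from_euler('xyz',s['tool_rot']).as_matrix(); print('tool delta mm',(R.T@(np.array([x,y,z])-s['position'])*1000).round(1), 'rot',np.round(s['tool_rot'],3))
E
python3 -m jog '[[[0,0,0,0,0,-0.143,0.4],[0,0,0,0,0,-0.143,0.4],[0,0,0,0,0,-0.143,0.4],[0,0,0,0,0,-0.143,0.4],[0,0,0,0,0,-0.143,0.4]]]' >/dev/null
python3 -m jog '[[[0,0,0,0,0,-0.143,0.4],[0,0,0,0,0,-0.143,0.4],[0,0,0,0,0,-0.143,0.4],[0,0,0,0,0,-0.143,0.4],[0,0,0,0,0,-0.143,0.4]]]'
python3 -c "
from h import *
delta(.559,-.301,.20)"
```

```text
clock: 2.8
position: [0.1994, -0.5924, 0.304]
tool_rot: [-3.142, 0.0, 1.615]
force: [0.1, -0.4, 0.8]
grip_width: 0.0342
finger_force: 0.0
tool delta mm [275.2 372.2 103.9] rot [-3.142  0.     1.615]
```

```bash

python3 -m jog '[[[27,37,8,0,0,0,0.4],[27,37,8,0,0,0,0.4],[27,37,8,0,0,0,0.4],[27,37,8,0,0,0,0.4],[27,37,8,0,0,0,0.4]]]' >/dev/null
python3 -m jog '[[[27,37,8,0,0,0,0.4],[27,37,8,0,0,0,0.4],[27,37,8,0,0,0,0.4],[27,37,8,0,0,0,0.4],[0,0,0,0,0,0,0.4]]]'
python3 - <<'E'
from h import *
p=wrist(); save(p,'w1.png'); pts(p,['keeper','handle','lid','riser'])
E
```

```text
clock: 3.8
position: [0.5286, -0.3323, 0.231]
tool_rot: [3.14, -0.003, 1.617]
force: [-1.3, 0.0, -0.3]
grip_width: 0.0343
finger_force: 0.0
keeper [ 0.557 -0.299  0.034] 0.89
handle [ 0.3917 -0.4544  0.0521] 0.65
lid [ 0.6526 -0.3014  0.    ] 0.77
lid [ 0.3921 -0.455  -0.002 ] 0.75
riser [ 0.7109 -0.221   0.0012] 0.64
```

View pics/w1.png

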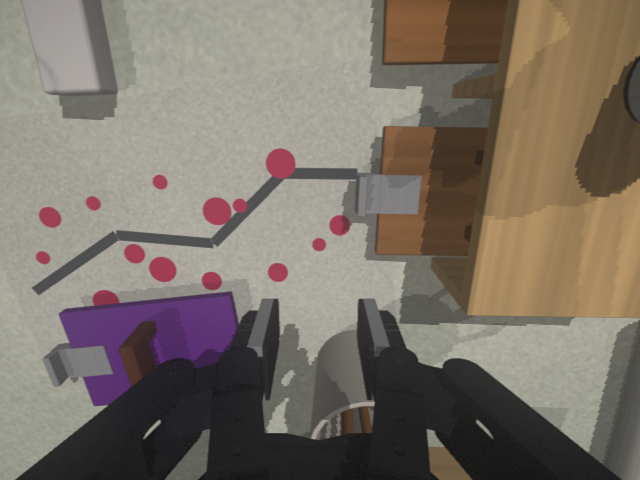

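The wrist view shows the keeper lip at about (362,194) on the wooden lid, plate front edge from (385,127) to (377,253), purple decoy at (150,345).

```bash
python3 - <<'E'
from h import *
p=wrist()
for q,z in(((362,194),.034),((385,127),.022),((377,253),.022),((524,0),.084),((468,315),.084)): print(onplane(p,q,z).round(4))
delta(.558,-.300,.14)
E
```

```text
[ 0.5541 -0.3099  0.034 ]
[ 0.5688 -0.2627  0.022 ]
[ 0.5713 -0.3602  0.022 ]
[ 0.6231 -0.1972  0.084 ]
[ 0.6247 -0.3795  0.084 ]
tool delta mm [38.2 36.1 92.1] rot [-3.142e+00  1.000e-03  1.604e+00]
```

```bash

python3 -m jog '[[[13,12,28,0,0,0,0.4],[13,12,28,0,0,0,0.4],[12,12,28,0,0,0,0.4],[0,0,8,0,0,0,0.4],[0,0,0,0,0,0,0.4]]]'
python3 -c "
from h import *
delta(.557,-.301,.0985)"
```

```text
clock: 4.6
position: [0.5578, -0.2996, 0.1391]
tool_rot: [-3.14, -0.0, 1.605]
force: [-0.9, -1.0, -0.0]
grip_width: 0.0342
finger_force: 0.0
tool delta mm [-1.4 -0.7 40.6] rot [-3.14  -0.     1.605]
```

```bash

python3 -m jog '[[[0,-1,20,0,0,0,0.4],[-1,0,15,0,0,0,0.4],[0,0,5,0,0,0,0.4],[0,0,0,0,0,0,0.1],[0,0,0,0,0,0,0]]]' 50
python3 -m jog '[[[0,0,0,0,0,0,0],[0,0,0,0,0,0,0],[0,0,0,0,0,0,0]]]'
```

```text
clock: 5.1
position: [0.5581, -0.3003, 0.1007]
tool_rot: [3.14, 0.0, 1.604]
force: [9.0, -0.7, -4.2]
grip_width: 0.0062
finger_force: 3.7
clock: 5.4
position: [0.5581, -0.3003, 0.1008]
tool_rot: [3.141, 0.001, 1.605]
force: [-0.6, -0.3, 6.0]
grip_width: 0.0039
finger_force: 50.4
```

```bash

python3 -m jog '[[[0,-3,0,0,0,0,0],[0,-6,0,0,0,0,0],[0,-8,0,0,0,0,0],[0,-10,0,0,0,0,0],[0,-10,0,0,0,0,0]]]'
python3 - <<'E'
from h import *
p=bot.grab_frame('top'); pts(p,['keeper','handle','lid'])
E
```

```text
clock: 5.9
position: [0.5217, -0.3011, 0.1007]
tool_rot: [3.138, 0.001, 1.605]
force: [6.4, 0.5, 2.8]
grip_width: 0.0041
finger_force: 50.0
keeper [0.3753 0.0338 0.0006] 0.68
keeper [ 0.5226 -0.3084  0.0366] 0.56
handle [ 0.6126 -0.2981  0.0489] 0.77
lid [ 0.6101 -0.2937  0.0021] 0.58
```

Lid follows (about 36 mm). Continue.

```bash

python3 -m jog '[[[0,-13,0,0,0,0,0],[0,-13,0,0,0,0,0],[0,-13,0,0,0,0,0],[0,-13,0,0,0,0,0],[0,-12,0,0,0,0,0]]]'
python3 -m jog '[[[0,-8,0,0,0,0,0],[0,-4,0,0,0,0,0],[0,0,0,0,0,0,0],[0,0,0,0,0,0,0]]]'
python3 - <<'E'
from h import *
p=bot.grab_frame('top'); pts(p,['keeper','handle','lid'])
E
```

```text
clock: 6.6
position: [0.4577, -0.3035, 0.1006]
tool_rot: [3.139, 0.001, 1.605]
force: [7.7, -0.6, 4.1]
grip_width: 0.0044
finger_force: 50.3
clock: 7.0
position: [0.4453, -0.3041, 0.1006]
tool_rot: [3.141, 0.001, 1.605]
force: [0.5, -1.0, 10.6]
grip_width: 0.004
finger_force: 51.0
keeper [ 0.4478 -0.3134  0.0353] 0.78
keeper [ 0.5353 -0.3015  0.0471] 0.57
lid [ 0.535  -0.2988 -0.0009] 0.68
```

```bash

python3 -m jog '[[[0,0,0,0,0,0,0.4],[0,0,0,0,0,0,0.4],[0,0,-10,0,0,0,0.4],[0,0,-30,0,0,0,0.5],[0,0,-40,0,0,0,0.6]]]'
python3 -m jog '[[[0,-20,-20,0,0,0,0.6],[0,-10,0,0,0,0,0.6],[0,0,0,0,0,0,0.6],[0,0,0,0,0,0,0.6]]]'
python3 - <<'E'
from h import *
p=wrist(); save(p,'w2.png'); pts(p,['keeper','handle','lid']); s=bot.observe(); print(s['position'],s['tool_rot'])
E
```

```text
clock: 7.7
position: [0.4441, -0.3032, 0.1802]
tool_rot: [-3.139, -0.002, 1.605]
force: [-0.0, -0.6, 0.2]
grip_width: 0.0514
finger_force: 0.0
clock: 8.1
position: [0.4148, -0.3047, 0.1995]
tool_rot: [-3.141, -0.001, 1.605]
force: [-0.6, -0.6, 0.1]
grip_width: 0.0513
finger_force: 0.0
keeper [ 0.2999 -0.4745  0.033 ] 0.8
keeper [ 0.4424 -0.2998  0.0313] 0.57
handle [ 0.5359 -0.3081  0.0547] 0.91
handle [ 0.3934 -0.4533  0.051 ] 0.7
lid [ 5.377e-01 -3.025e-01 -5.000e-04] 0.68
lid [ 3.904e-01 -4.544e-01  4.000e-04] 0.68
[ 0.41515897 -0.30452755  0.19926345] [-3.14103416e+00 -8.70202586e-04  1.60535687e+00]
```

View pics/w2.png

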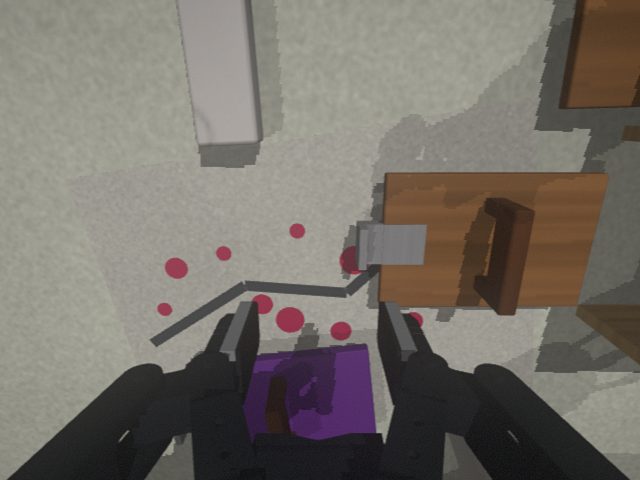

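The lid is clear of the riser: plate corners (387,173), (607,173), (578,306), (379,306), handle top about (514,257).

```bash
python3 - <<'E'
from h import *
p=wrist()
for q,z in(((387,173),.022),((607,173),.022),((578,306),.022),((379,306),.022),((524,203),.062),((508,311),.062),((361,246),.034)): print(onplane(p,q,z).round(4))
delta(.537,-.303,.15)
E
```

```text
[ 0.459  -0.2561  0.022 ]
[ 0.6053 -0.251   0.022 ]
[ 0.612  -0.3503  0.022 ]
[ 0.4624 -0.3555  0.022 ]
[ 0.5314 -0.2649  0.062 ]
[ 0.5362 -0.3345  0.062 ]
[ 0.4437 -0.3039  0.034 ]
tool delta mm [ -2.7 121.9  49.3] rot [-3.141e+00 -1.000e-03  1.605e+00]
```

```bash

python3 -m jog '[[[-1,30,0,0,0,0,0.6],[-1,35,0,0,0,0,0.6],[-1,35,10,0,0,0,0.6],[0,20,20,0,0,0,0.5],[0,0,20,0,0,0,0.4]]]'
python3 -m jog '[[[0,0,20,0,0,0,0.4],[0,0,20,0,0,0,0.4],[0,0,4,0,0,0,0.3],[0,0,0,0,0,0,0.1],[0,0,0,0,0,0,0]]]' 60
python3 -m jog '[[[0,0,0,0,0,0,0],[0,0,0,0,0,0,0],[0,0,0,0,0,0,0]]]'
```

```text
clock: 8.85
position: [0.5377, -0.3025, 0.1488]
tool_rot: [3.14, -0.001, 1.607]
force: [-0.7, 0.2, -0.9]
grip_width: 0.0342
finger_force: 0.0
clock: 9.35
position: [0.535, -0.3038, 0.1064]
tool_rot: [3.141, 0.0, 1.605]
force: [0.2, 0.2, -6.6]
grip_width: 0.0109
finger_force: 61.9
clock: 9.65
position: [0.5348, -0.3039, 0.1063]
tool_rot: [3.141, 0.0, 1.605]
force: [0.1, -0.8, -6.9]
grip_width: 0.0111
finger_force: 61.9
```

```bash

python3 -m jog '[[[0,0,-10,0,0,0,0],[0,-5,-25,0,0,0,0],[0,-5,-30,0,0,0,0],[0,-5,-35,0,0,0,0],[0,-5,-30,0,0,0,0]]]'
python3 -m jog '[[[0,0,-6,0,0,-0.125,0],[0,0,0,0,0,-0.125,0],[0,0,0,0,0,-0.125,0],[0,0,0,0,0,-0.125,0],[0,0,0,0,0,-0.125,0]]]'
python3 -m jog '[[[0,0,0,0,0,-0.125,0],[0,0,0,0,0,-0.125,0],[0,0,0,0,0,-0.125,0],[0,0,0,0,0,-0.125,0],[0,0,0,0,0,-0.125,0]]]'
python3 -c "
from h import *
delta(.541,.211,.25)"
```

```text
clock: 10.15
position: [0.5146, -0.3044, 0.2384]
tool_rot: [3.141, 0.0, 1.605]
force: [0.5, -0.0, -5.5]
grip_width: 0.011
finger_force: 61.8
clock: 10.65
position: [0.5147, -0.3045, 0.2428]
tool_rot: [-3.141, 0.001, 2.235]
force: [-0.4, 0.7, -6.9]
grip_width: 0.0108
finger_force: 61.8
clock: 11.15
position: [0.5146, -0.3046, 0.2427]
tool_rot: [-3.141, 0.0, 2.86]
force: [-0.1, 0.0, -7.0]
grip_width: 0.0111
finger_force: 61.8
tool delta mm [118.  502.6  -7.7] rot [-3.141  0.     2.86 ]
```

```bash

python3 -m jog '[[[0,40,0,0,0,0,0],[0,45,0,0,0,0,0],[0,45,0,0,0,0,0],[0,45,0,0,0,0,0],[0,45,0,0,0,0,0]]]'>/dev/null
python3 -m jog '[[[0,45,0,0,0,0,0],[0,45,0,0,0,0,0],[0,45,0,0,0,0,0],[0,45,0,0,0,0,0],[0,45,0,0,0,0,0]]]'
python3 -m jog '[[[0,40,0,0,0,0,0],[-5,10,0,0,0,0,0],[0,0,0,0,0,0,0],[0,0,0,0,0,0,0],[0,0,0,0,0,0,0]]]'
python3 - <<'E'
from h import *
p=wrist(); save(p,'w3.png'); pts(p,['case','latch_pivot','lever_end','claw_bar','keeper','handle','lid']); print(p['R'].tolist(),p['t'].tolist())
E
```

```text
clock: 12.15
position: [0.641, 0.1239, 0.2428]
tool_rot: [-3.141, 0.001, 2.854]
force: [0.6, -2.3, -5.8]
grip_width: 0.0104
finger_force: 61.8
clock: 12.65
position: [0.6596, 0.1674, 0.2421]
tool_rot: [-3.141, 0.0, 2.853]
force: [0.3, -1.4, -6.0]
grip_width: 0.0111
finger_force: 61.8
case [0.5459 0.2072 0.0031] 0.73
latch_pivot [0.5178 0.1217 0.0723] 0.87
lever_end [0.5056 0.0672 0.093 ] 0.56
claw_bar [0.4991 0.0545 0.1005] 0.75
claw_bar [0.5048 0.0685 0.0944] 0.22
handle [0.6595 0.1647 0.1876] 0.8
lid [0.6604 0.1664 0.1367] 0.96
[[0.28463143386652684, 0.9586366315345338, -0.0008692152835203555], [0.9074300953115169, -0.2691349595936426, 0.3227026427649172], [0.3091206382272435, -0.09264006803026699, -0.946499999375241]] [-0.3474290306139049, -0.575083930158608, 0.13331637491681128]
```

View pics/w3.png

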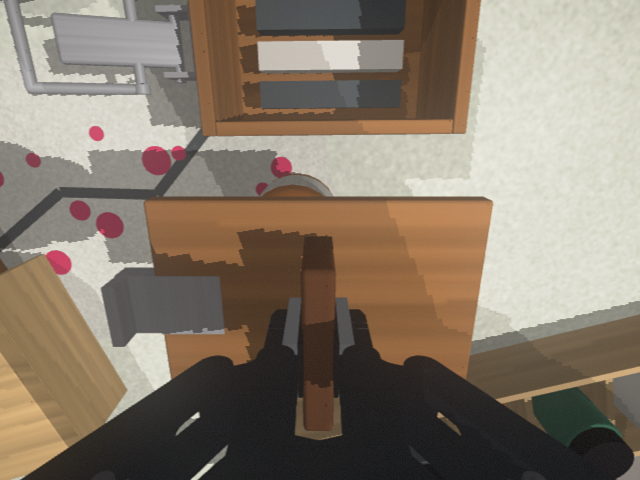

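```bash
python3 - <<'E'
from h import *
p=wrist(); print('cam',-p['R'].T@p['t'])
def rel(a,b):
    d=b-a; print(a.round(4),b.round(4),'len',np.linalg.norm(d[:2]).round(4),'ang',np.arctan2(d[1],d[0]).round(4),'mid',((a+b)/2)[:2].round(4))
rel(onplane(p,(204,134),.095),onplane(p,(466,132),.095))
rel(onplane(p,(197,0),.095),onplane(p,(204,134),.095))
rel(onplane(p,(479,0),.095),onplane(p,(466,132),.095))
rel(onplane(p,(146,201),.158),onplane(p,(491,200),.158))
s=bot.observe();print(s['position'],s['tool_rot'])
E
```

```text
cam [0.57954814 0.19175911 0.31128684]
[0.5705 0.1273 0.095 ] [0.6113 0.2694 0.095 ] len 0.1478 ang 1.2907 mid [0.5909 0.1984]
[0.5086 0.1487 0.095 ] [0.5705 0.1273 0.095 ] len 0.0654 ang -0.3329 mid [0.5395 0.138 ]
[0.5492 0.286  0.095 ] [0.6113 0.2694 0.095 ] len 0.0643 ang -0.2603 mid [0.5803 0.2777]
[0.5915 0.1121 0.158 ] [0.6326 0.2526 0.158 ] len 0.1463 ang 1.2863 mid [0.6121 0.1823]
[0.65968827 0.16877822 0.24193452] [3.14156451e+00 3.67988033e-05 2.85462035e+00]
```

Wrist view: case rim near edge from (204,134) to (466,132), claw along the lever at upper left, lid held level with keeper at the left (latch) end at (160,300). Case centre is about (0.542, 0.212); the lid yaw matches.

```bash
python3 -c "
from h import *
delta(.542,.212,.205)"
python3 -m jog '[[[30,2,0,0,0,0,0],[35,2,0,0,0,0,0],[35,2,0,0,0,0,0],[20,2,5,0,0,0,0],[0,0,10,0,0,0,0]]]'
python3 -c "
from h import *
delta(.542,.212,.19)"
```

```text
tool delta mm [125.1   8.1  36.9] rot [3.142 0.    2.855]
clock: 13.6
position: [0.5448, 0.2123, 0.2279]
tool_rot: [3.141, 0.001, 2.858]
force: [0.1, 0.5, -5.9]
grip_width: 0.0113
finger_force: 61.9
tool delta mm [ 2.7 -1.1 37.9] rot [3.141e+00 1.000e-03 2.858e+00]
```

```bash

python3 -m jog '[[[3,-1,12,0,0,0,0],[0,0,10,0,0,0,0],[0,0,2,0,0,0,0],[0,0,0,0,0,0,0]]]'
python3 - <<'E'
from h import *
p=bot.grab_frame('scene'); cv2.imwrite('pics/s1.png',cv2.resize(p['img'][110:240,290:450],None,fx=4.5,fy=4.5,interpolation=2)[:,:,::-1])
delta(.542,.212,.19)
E
```

```text
clock: 14.0
position: [0.5439, 0.2102, 0.2023]
tool_rot: [-3.141, -0.001, 2.854]
force: [0.1, 0.4, -6.3]
grip_width: 0.0109
finger_force: 61.7
tool delta mm [ 2.3  1.  12.8] rot [ 3.141 -0.     2.854]
```

View pics/s1.png

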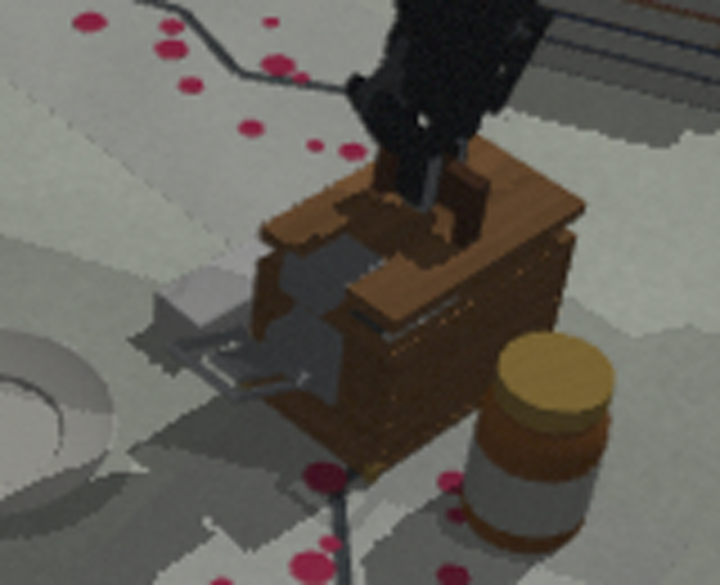

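The lid hovers squarely over the case, keeper at the latch end. Lower it.

```bash

python3 -m jog '[[[2,1,0,0,0,0,0],[0,0,2,0,0,0,0],[0,0,2,0,0,0,0]]]'
python3 -m jog '[[[0,0,2,0,0,0,0],[0,0,2,0,0,0,0],[0,0,0,0,0,0,0]]]'
```

```text
clock: 14.35
position: [0.5421, 0.212, 0.199]
tool_rot: [3.141, 0.0, 2.855]
force: [0.4, 0.0, -5.7]
grip_width: 0.0111
finger_force: 61.9
clock: 14.65
position: [0.542, 0.2119, 0.1946]
tool_rot: [-3.141, -0.0, 2.855]
force: [0.1, -0.4, -5.9]
grip_width: 0.0108
finger_force: 61.9
```

No contact; it is entering the case.

```bash

python3 -m jog '[[[0,0,2,0,0,0,0],[0,0,2,0,0,0,0],[0,0,0,0,0,0,0]]]'
python3 -m jog '[[[0,0,1,0,0,0,0],[0,0,0,0,0,0,0]]]'
```

```text
clock: 14.95
position: [0.5419, 0.2119, 0.1906]
tool_rot: [-3.141, -0.0, 2.855]
force: [-0.0, -0.6, -6.0]
grip_width: 0.0112
finger_force: 61.9
clock: 15.15
position: [0.542, 0.2119, 0.1898]
tool_rot: [-3.142, -0.0, 2.855]
force: [0.5, -0.3, -6.1]
grip_width: 0.0109
finger_force: 61.9
```

```bash

python3 -m jog '[[[0,0,1,0,0,0,0],[0,0,0,0,0,0,0]]]'
python3 -m jog '[[[0,0,0.5,0,0,0,0],[0,0,0,0,0,0,0]]]'
```

```text
clock: 15.35
position: [0.542, 0.2119, 0.1888]
tool_rot: [-3.142, -0.0, 2.855]
force: [-0.1, 0.6, -5.7]
grip_width: 0.0107
finger_force: 61.9
clock: 15.55
position: [0.5421, 0.212, 0.1884]
tool_rot: [3.142, 0.0, 2.855]
force: [-0.3, 1.1, -6.0]
grip_width: 0.0114
finger_force: 61.9
```

```bash

python3 -m jog '[[[0,0,1,0,0,0,0],[0,0,0,0,0,0,0]]]'
python3 -m jog '[[[0,0,1,0,0,0,0],[0,0,0,0,0,0,0]]]'
```

```text
clock: 15.75
position: [0.5421, 0.212, 0.1883]
tool_rot: [-3.141, 0.001, 2.855]
force: [-5.7, -4.0, 12.4]
grip_width: 0.0108
finger_force: 64.6
clock: 15.95
position: [0.5421, 0.212, 0.1883]
tool_rot: [-3.141, 0.001, 2.855]
force: [-12.0, -7.8, 31.1]
grip_width: 0.0111
finger_force: 67.5
```

```bash

python3 -m jog '[[[0,0,-2,0,0,0,0],[0,0,0,0,0,0,0.3],[0,0,0,0,0,0,0.5],[0,0,-10,0,0,0,0.6],[0,0,-30,0,0,0,0.8]]]'
python3 -m jog '[[[0,0,-30,0,0,0.143,1],[0,0,-10,0,0,0.143,1],[0,0,0,0,0,0.143,1],[0,0,0,0,0,0.143,1],[0,0,0,0,0,0.143,1]]]' >/dev/null
python3 -m jog '[[[0,0,0,0,0,0.143,1],[0,0,0,0,0,0.143,1],[0,0,0,0,0,0.143,1],[0,0,0,0,0,0.143,1],[0,0,0,0,0,0.143,1]]]'
python3 -m jog '[[[-30,0,0,0,0,0.14,1],[-30,0,0,0,0,0,1],[0,0,0,0,0,0,1],[0,0,0,0,0,0,1],[0,0,0,0,0,0,1]]]'
python3 - <<'E'
from h import *
p=bot.grab_frame('scene');pts(p,['lever_end','claw_bar','keeper','handle','lid'])
p=bot.grab_frame('top');pts(p,['lever_end','claw_bar','keeper','handle','lid'])
delta(.4968,.0572,.156)
E
```

```text
clock: 16.45
position: [0.5413, 0.2116, 0.2274]
tool_rot: [-3.14, -0.003, 2.855]
force: [0.4, -0.7, 1.1]
grip_width: 0.0641
finger_force: 0.0
clock: 17.45
position: [0.5421, 0.2122, 0.2691]
tool_rot: [3.141, -0.001, 1.419]
force: [-0.5, 0.5, 0.2]
grip_width: 0.0854
finger_force: 0.0
clock: 17.95
position: [0.5294, 0.1543, 0.2688]
tool_rot: [3.141, -0.001, 1.286]
force: [0.3, 0.7, 0.2]
grip_width: 0.0857
finger_force: 0.0
lever_end [0.5047 0.0696 0.0943] 0.79
claw_bar [0.4941 0.0545 0.0965] 0.49
keeper [ 0.3013 -0.4703  0.0327] 0.68
keeper [0.5172 0.1268 0.1166] 0.62
handle [0.5435 0.2115 0.128 ] 0.92
handle [ 0.3933 -0.4551  0.0519] 0.75
lid [ 0.3491 -0.1647 -0.0027] 0.63
lid [ 0.3894 -0.4559  0.004 ] 0.61
lid [0.5477 0.2163 0.0859] 0.59
lever_end [0.5034 0.0709 0.0943] 0.75
claw_bar [0.4996 0.0553 0.1027] 0.65
claw_bar [0.6501 0.1501 0.0012] 0.33
keeper [ 0.3032 -0.4757  0.0349] 0.62
handle [ 0.3929 -0.4532  0.0464] 0.78
lid [ 0.3912 -0.4594 -0.0062] 0.88
tool delta mm [-101.5   -3.9  112.4] rot [-3.142  0.     1.285]
```

```bash

python3 -m jog '[[[-34,-1,0,0,0,0,1],[-34,-1,0,0,0,0,1],[-33,-2,10,0,0,0,1],[0,0,35,0,0,0,1],[0,0,0,0,0,0,1]]]'
python3 - <<'E'
from h import *
p=wrist(); save(p,'w4.png')
delta(.4968,.0572,.156)
E
```

```text
clock: 19.05
position: [0.4955, 0.0568, 0.221]
tool_rot: [-3.138, 0.002, 1.284]
force: [-0.7, 0.1, -0.3]
grip_width: 0.0856
finger_force: 0.0
tool delta mm [-0.3  0.8 66.7] rot [-3.139e+00  1.000e-03  1.285e+00]
```

View pics/w4.png

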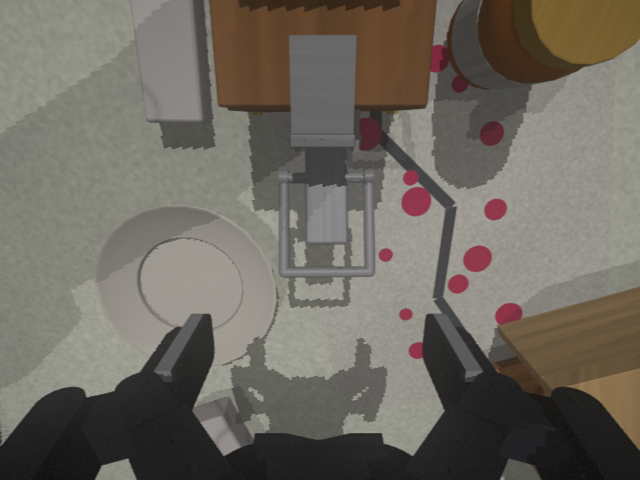

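The claw lies on the lever, with its bar from (280,272) to (374,272); the lid is seated with its keeper over the latch at (323,140).

```bash
python3 - <<'E'
from h import *
p=wrist()
for q,z in(((327,272),.0996),((305,242),.095),((347,242),.095),((323,139),.117),((218,104),.105),((429,106),.105)): print(onplane(p,q,z).round(4))
delta(*onplane(p,(327,272),.0996)[:2],.156)
E
python3 -m jog '[[[0,2,25,0,0,0,1],[0,0,25,0,0,0,1],[0,0,14,0,0,0,1],[0,0,0,0,0,0,1],[0,0,0,0,0,0,1]]]' 20
```

```text
[0.5003 0.0551 0.0996]
[0.4929 0.0744 0.095 ]
[0.5157 0.0677 0.095 ]
[0.5185 0.1268 0.117 ]
[0.4749 0.1557 0.105 ]
[0.5711 0.1264 0.105 ]
tool delta mm [-2.2  4.2 67.8] rot [-3.141 -0.     1.285]
clock: 19.65
position: [0.4995, 0.0579, 0.1606]
tool_rot: [3.141, -0.001, 1.286]
force: [-0.5, 1.0, -0.6]
grip_width: 0.0857
finger_force: 0.0
```

```bash

python3 -m jog '[[[-2,2,4,0,0,0,1],[0,0,0,0,0,0,0.7],[0,0,0,0,0,0,0.6],[0,0,0,0,0,0,0.55],[0,0,0,0,0,0,0.5]]]' 20
python3 -m jog '[[[0,0,0,0,0,0,0.5],[0,0,0,0,0,0,0.5]]]' 20
```

```text
clock: 20.15
position: [0.4999, 0.0545, 0.1555]
tool_rot: [-3.141, 0.0, 1.285]
force: [-3.0, -1.9, 1.7]
grip_width: 0.0528
finger_force: 20.8
clock: 20.35
position: [0.4999, 0.0545, 0.1554]
tool_rot: [-3.141, 0.0, 1.285]
force: [-3.8, -2.8, 2.8]
grip_width: 0.0525
finger_force: 20.8
```

```bash

python3 -m jog '[[[3,0,-5.5,0,0,0,0.5],[2.6,0,-5.2,0,0,0,0.5],[4.4,0,-5,0,0,0,0.5],[4.5,0,-5,0,0,0,0.5],[0,0,0,0,0,0,0.5]]]'
python3 -m jog '[[[5.5,0,-3.8,0,0,0,0.5],[5.5,0,-3.7,0,0,0,0.5],[6.3,0,-2.5,0,0,0,0.5],[6.3,0,-2,0,0,0,0.5],[0,0,0,0,0,0,0.5]]]'
python3 - <<'E'
from h import *
p=bot.grab_frame('top');pts(p,['lever_end','claw_bar'])
p=bot.grab_frame('scene');pts(p,['lever_end','claw_bar'])
cv2.imwrite('pics/s2.png',cv2.resize(p['img'][120:230,290:430],None,fx=5,fy=5,interpolation=2)[:,:,::-1])
E
```

```text
clock: 20.85
position: [0.5043, 0.0696, 0.1767]
tool_rot: [3.141, -0.001, 1.286]
force: [-4.2, -0.1, -2.3]
grip_width: 0.0529
finger_force: 23.8
clock: 21.35
position: [0.511, 0.0925, 0.1885]
tool_rot: [3.142, -0.001, 1.286]
force: [-4.3, -0.1, -3.9]
grip_width: 0.0527
finger_force: 22.4
lever_end [0.5059 0.0678 0.0948] 0.73
lever_end [0.5156 0.1252 0.0682] 0.24
claw_bar [0.5056 0.0935 0.1297] 0.57
```

View pics/s2.png

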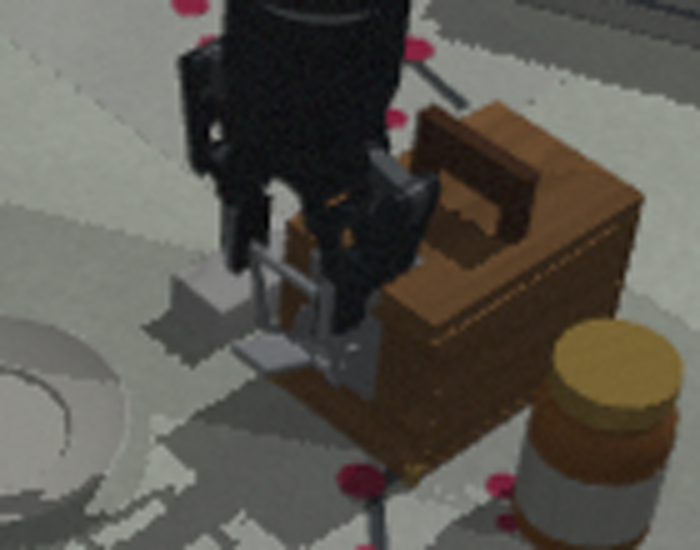

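The claw is rising near upright between the fingers, the lever is still raised, and the lid is flush. Continue the arc and release past upright.

```bash

python3 -m jog '[[[6.7,0,-0.8,0,0,0,0.5],[6.6,0,-0.4,0,0,0,0.5],[6.5,0,1,0,0,0,0.5],[6.5,0,1.2,0,0,0,0.5],[0,0,0,0,0,0,0.5]]]'
python3 -m jog '[[[6.2,0,2.3,0,0,0,0.5],[6.1,0,2.9,0,0,0,0.5],[4.5,0,3,0,0,0,0.5],[4,0,3,0,0,0,0.5],[0,0,0,0,0,0,0.5]]]'
python3 - <<'E'
from h import *
p=bot.grab_frame('top');pts(p,['lever_end','claw_bar'])
p=bot.grab_frame('scene');pts(p,['lever_end','claw_bar'])
E
```

```text
clock: 22.15
position: [0.5184, 0.1177, 0.1872]
tool_rot: [-3.141, -0.001, 1.286]
force: [-5.2, -0.5, -0.0]
grip_width: 0.0526
finger_force: 22.7
clock: 22.65
position: [0.5241, 0.1376, 0.1759]
tool_rot: [-3.141, -0.001, 1.286]
force: [-7.1, 1.0, 3.4]
grip_width: 0.0526
finger_force: 23.4
lever_end [0.5037 0.068  0.0961] 0.52
claw_bar [0.5197 0.1362 0.119 ] 0.63
```

```bash

python3 -m jog '[[[0,0,0,0,0,0,0.7],[0,0,0,0,0,0,0.9],[0,0,0,0,0,0,1],[0,0,-10,0,0,0,1],[0,0,-30,0,0,0,1]]]'
python3 -m jog '[[[-25,0,-30,0,0,0,1],[-40,0,0,0,0,0,1],[-30,0,0,0,0,0,0.5],[0,0,0,0,0,0,0],[0,0,0,0,0,0,0]]]'
python3 - <<'E'
from h import *
p=bot.grab_frame('top');pts(p,['lever_end','claw_bar'])
p=bot.grab_frame('scene');pts(p,['lever_end','claw_bar'])
p=wrist();pts(p,['lever_end','claw_bar','keeper','handle']); save(p,'w5.png')
E
```

```text
clock: 23.45
position: [0.5234, 0.1362, 0.2151]
tool_rot: [-3.139, 0.002, 1.285]
force: [-0.4, -1.1, 1.2]
grip_width: 0.0857
finger_force: 0.0
clock: 23.95
position: [0.4977, 0.045, 0.2467]
tool_rot: [3.141, -0.001, 1.284]
force: [0.7, 1.3, -0.2]
grip_width: 0.0442
finger_force: 0.0
lever_end [0.5462 0.214  0.1299] 0.35
lever_end [0.5057 0.0702 0.0944] 0.82
lever_end [ 0.6507  0.1533 -0.001 ] 0.39
claw_bar [ 0.5424  0.2083 -0.001 ] 0.73
claw_bar [0.5195 0.1444 0.1109] 0.63
claw_bar [ 3.728e-01  3.440e-02 -1.000e-04] 0.45
lever_end [0.5059 0.0689 0.0945] 0.68
lever_end [0.5229 0.1459 0.1138] 0.4
claw_bar [0.5234 0.1437 0.1123] 0.97
keeper [0.5174 0.1298 0.1149] 0.7
```

View pics/w5.png

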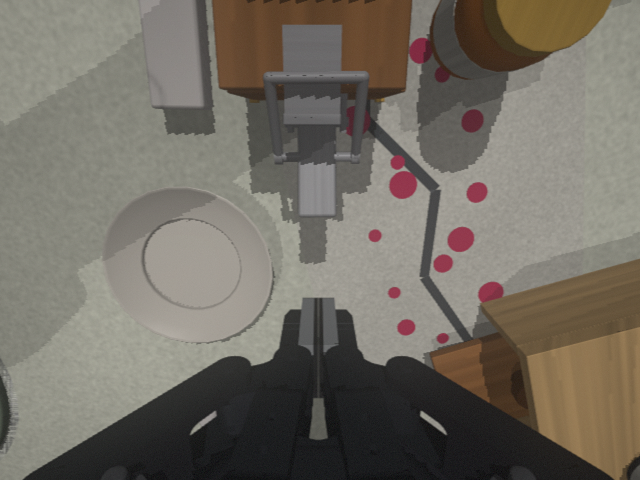

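Claw hooked: bar at (317,76) lies behind the lip at (312,115) with the lever still raised at (318,190). Now tilt the tool 45° towards the case to push the lever with closed fingers.

```bash

python3 -m jog '[[[0,0,0,0,0.131,0,0],[0,0,0,0,0.131,0,0],[0,0,0,0,0.131,0,0],[0,0,0,0,0.131,0,0],[0,0,0,0,0.131,0,0]]]'>/dev/null
python3 -m jog '[[[0,0,0,0,0.131,0,0],[0,0,0,0,0,0,0],[0,0,0,0,0,0,0]]]'
cat >> h.py <<'E'
def q(path):
    from scipy.spatial.transform import Rotation as Ro
    C=np.array([.5425,.2122]); y=1.287; ux=np.array([np.cos(y),np.sin(y)]); uy=np.array([-ux[1],ux[0]])
    s=bot.observe(); R=Ro.from_euler('xyz',s['tool_rot']).as_matrix(); t=np.array(s['position'])+R[:,2]*.0726
    d=t[:2]-C; print('tip case xyz',(d@ux*1000).round(1),(d@uy*1000).round(1),(t[2]*1000).round(1),'tool z',R[:,2].round(2),'f',np.round(s['force'],1))
    for X,Z in path:
        w=np.r_[C+ux*X/1000,Z/1000]; print((R.T@(w-t)*1000).round(1)); t=w
E
python3 -c "
from h import *
q([(-131,118),(-131,104),(-137,92),(-139,82.8),(-138.4,61.5),(-127,40.2),(-116.2,30.6),(-101.8,24),(-94.4,22.6)])"
```

```text
clock: 25.3
position: [0.4969, 0.0453, 0.2444]
tool_rot: [-3.134, -0.741, 1.281]
force: [0.3, 0.4, 0.2]
grip_width: 0.0
finger_force: 0.0
tip case xyz -124.0 -2.7 190.8 tool z [ 0.19  0.65 -0.74] f [0.3 0.4 0.2]
[-54.3  -2.3  49. ]
[-9.4  0.1 10.3]
[-12.5   0.1   4.8]
[-7.7  0.1  5.4]
[-13.9   0.1  16.1]
[-6.   0.1 23.4]
[ 1.5  0.  14.4]
[ 6.2  0.  14.6]
[ 4.5 -0.   6. ]
```

```bash

python3 -m jog '[[[-18,-1,16,0,0,0,0],[-18,-1,16,0,0,0,0],[-18,0,16,0,0,0,0],[0,0,0,0,0,0,0],[0,0,0,0,0,0,0]]]'
python3 -m jog '[[[-5,0,5,0,0,0,0],[-5,0,5,0,0,0,0],[-6,0,2.5,0,0,0,0],[-6,0,2.5,0,0,0,0]]]'
python3 -c "
from h import *
q([(-139,82.8),(-138.4,61.5),(-127,40.2),(-116.2,30.6),(-101.8,24),(-94.4,22.6)])
p=bot.grab_frame('top');pts(p,['lever_end','claw_bar'])"
```

```text
clock: 25.8
position: [0.4929, 0.041, 0.1738]
tool_rot: [-3.137, -0.741, 1.288]
force: [0.3, -0.2, 1.0]
grip_width: -0.0003
finger_force: 0.0
clock: 26.2
position: [0.4908, 0.0335, 0.1466]
tool_rot: [-3.137, -0.743, 1.284]
force: [0.0, 0.9, 1.1]
grip_width: 0.0001
finger_force: 0.6
tip case xyz -136.9 -0.2 93.1 tool z [ 0.19  0.65 -0.74] f [0.  0.9 1.1]
[-8.5 -0.2  6.2]
[-14.    0.1  16.1]
[-6.   0.1 23.4]
[ 1.5  0.  14.4]
[ 6.1  0.  14.6]
[4.5 0.  6. ]
lever_end [0.4998 0.0681 0.0843] 0.76
claw_bar [0.521  0.1402 0.1105] 0.52
```

Lever is moving with a light touch. Follow the arc down.

```bash

python3 -m jog '[[[-4,0,3,0,0,0,0],[-4.5,0,3.2,0,0,0,0],[-5,0,5,0,0,0,0],[-5,0,6,0,0,0,0],[-4,0,5.1,0,0,0,0]]]'
python3 -m jog '[[[-2,0,8,0,0,0,0],[-2,0,8,0,0,0,0],[-2,0,7.4,0,0,0,0],[0,0,0,0,0,0,0]]]'
python3 -c "
from h import *
q([(-116.2,30.6),(-101.8,24),(-94.4,22.6)])
p=bot.grab_frame('scene');pts(p,['lever_end','claw_bar'])
cv2.imwrite('pics/s3.png',cv2.resize(p['img'][120:240,280:430],None,fx=5,fy=5,interpolation=2)[:,:,::-1])"
```

```text
clock: 26.85
position: [0.4903, 0.0324, 0.1145]
tool_rot: [-3.136, -0.743, 1.283]
force: [0.1, 1.7, 1.6]
grip_width: -0.0003
finger_force: 0.9
clock: 27.25
position: [0.4933, 0.044, 0.0932]
tool_rot: [-3.135, -0.743, 1.284]
force: [0.5, 0.8, 0.2]
grip_width: 0.0001
finger_force: 0.0
tip case xyz -126.1 0.4 39.8 tool z [ 0.19  0.65 -0.74] f [0.5 0.8 0.2]
[ 1.   0.5 13.5]
[ 6.1  0.  14.6]
[4.5 0.  6. ]
lever_end [0.5089 0.0823 0.0273] 0.84
claw_bar [0.5189 0.1343 0.1058] 0.48
```

View pics/s3.png

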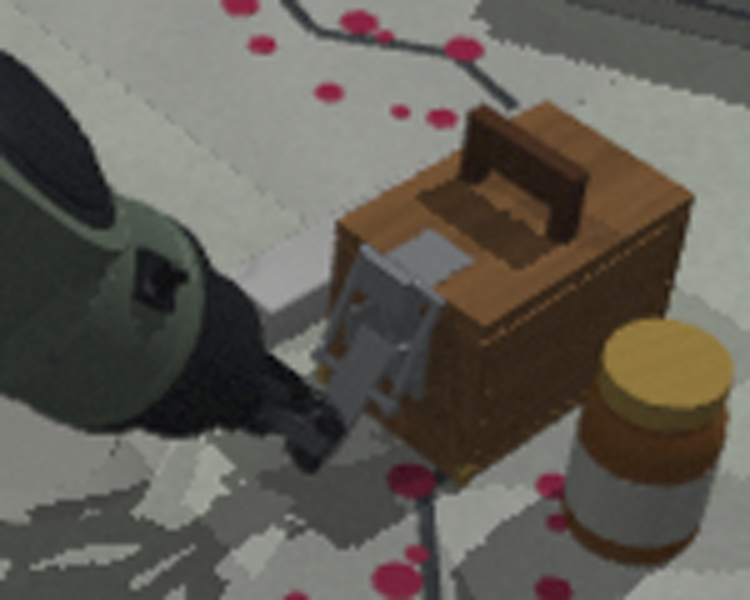

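The claw bar is hooked behind the keeper lip and the lever is at about 0.7 rad. Press it home.

```bash

python3 -m jog '[[[0.5,0,6,0,0,0,0],[0.5,0,7,0,0,0,0],[2,0,5,0,0,0,0],[2,0,5,0,0,0,0],[2,0,5,0,0,0,0]]]'
python3 -m jog '[[[2,0,3,0,0,0,0],[2.5,0,3,0,0,0,0],[0,0,0,0,0,0,0]]]'
python3 -c "
from h import *
q([(-94.4,22.6),(-90,22)])
p=bot.grab_frame('scene');pts(p,['lever_end','claw_bar'])"
```

```text
clock: 27.9
position: [0.5002, 0.0669, 0.0778]
tool_rot: [-3.136, -0.743, 1.284]
force: [-0.2, -1.2, 1.3]
grip_width: -0.0003
finger_force: 0.5
clock: 28.2
position: [0.5022, 0.0742, 0.0766]
tool_rot: [-3.136, -0.743, 1.284]
force: [0.1, -0.1, -0.2]
grip_width: -0.0001
finger_force: 0.0
tip case xyz -94.7 0.3 23.1 tool z [ 0.19  0.65 -0.74] f [ 0.1 -0.1 -0.2]
[-0.1  0.3  0.6]
[2.8 0.  3.4]
lever_end [0.5215 0.1348 0.0145] 0.56
lever_end [0.5422 0.2089 0.1284] 0.25
claw_bar [ 4.469e-01  2.353e-01 -4.000e-04] 0.27
```

```bash

python3 -m jog '[[[1.5,0,1.7,0,0,0,0],[1.4,0,1.7,0,0,0,0],[0,0,0,0,0,0,0]]]'
python3 -m jog '[[[1,0,1.2,0,0,0,0],[0,0,0,0,0,0,0]]]'
```

```text
clock: 28.65
position: [0.5032, 0.0757, 0.0754]
tool_rot: [-3.136, -0.74, 1.281]
force: [-9.6, -20.0, 7.7]
grip_width: -0.0
finger_force: 9.9
clock: 28.85
position: [0.5035, 0.0762, 0.0749]
tool_rot: [-3.136, -0.739, 1.28]
force: [-11.7, -28.5, 9.2]
grip_width: 0.0003
finger_force: 14.1
```

Firm against the stop. Back off and check.

```bash

python3 -m jog '[[[-4,0,-5,0,0,0,0],[0,0,-20,0,0,0,0],[0,0,-40,0,0,0,0],[0,0,-40,0,0,0,0],[10,0,-40,0,0,0,0]]]'
python3 -m jog '[[[20,0,-20,0,0,0,0],[0,0,0,0,0,0,0],[0,0,0,0,0,0,0]]]'
python3 - <<'E'
from h import *
p=bot.grab_frame('scene');pts(p,['lever_end','claw_bar','lid','handle','stone_a','water_jar'])
a=cv2.resize(p['img'][120:240,280:430],None,fx=5,fy=5,interpolation=2)
cv2.imwrite('pics/s4.png',a[:,:,::-1])
E
```

```text
clock: 29.35
position: [0.4771, -0.0125, 0.1873]
tool_rot: [-3.134, -0.742, 1.281]
force: [1.0, -0.7, 0.1]
grip_width: -0.0001
finger_force: 0.0
clock: 29.65
position: [0.4784, -0.01, 0.2152]
tool_rot: [-3.138, -0.742, 1.284]
force: [0.4, -0.9, 0.5]
grip_width: -0.0003
finger_force: 0.0
lever_end [0.5206 0.1335 0.0143] 0.55
claw_bar [ 0.7091 -0.2206 -0.    ] 0.46
claw_bar [0.5168 0.1328 0.1037] 0.4
lid [0.5461 0.2144 0.0836] 0.65
lid [ 0.3909 -0.4561  0.0014] 0.65
handle [0.5434 0.21   0.1288] 0.95
handle [ 0.3937 -0.4549  0.046 ] 0.84
stone_a [ 3.467e-01 -1.608e-01  2.000e-04] 0.87
stone_a [ 4.460e-01  2.321e-01 -4.000e-04] 0.55
water_jar [ 0.6537  0.1504 -0.0024] 0.67
```

View pics/s4.png

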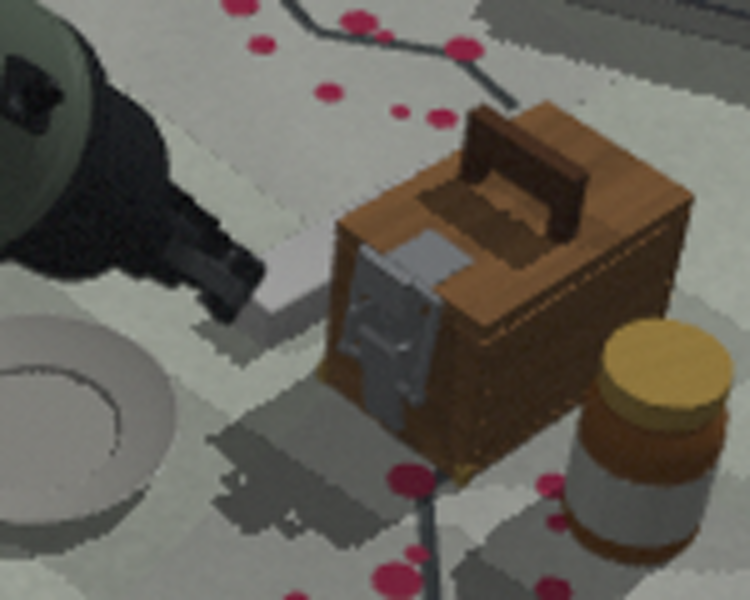

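Lever is home at crop (385,385), claw bar behind the lip at (400,275), lid flush, neighbours untouched.

```bash
python3 -c "
from workcell import bot
print(bot.job_done())"
```

```text
the job is handed in; nothing more can be done
None
```

The ink case is shut and the job is handed in at about 30 s: the lid is seated flush, the claw was hooked with the lever still raised, and the lever is home against the case with the gripper clear.

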